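# Empty the sinker mould and find the socket for its clamp nut

## Robot

A 6-joint arm with a two-finger parallel gripper is mounted at the origin on the work surface. World frame = base frame: x ahead of the robot, y to its left, z up, the work surface at z = 0. Lengths are in mm, angles in rad, forces in N, time in s.
With the tool pointing down it reaches from about 275 to 750 mm from the base axis. Payload 10.2 kg.
Tool frame: the origin (TCP) lies between the finger pads; the fingertips stand manip.tips_ahead ahead of it and the grasp point (between the pads) lies 8 mm behind it (manip.tips_ahead is the distance from the TCP to the fingertips, in mm); z points along the fingers, x is the direction in which the jaws open and shut, and the axes are right-handed (so a half turn about z gives the same grasp; the last joint's range is limited). The gripper opens to 85 mm and grips with 20 to 120 N. Pads are 22 mm wide; open, the fingers measure 114 mm over their backs; the gripper's body (76 mm by 85 mm) begins 54 mm behind the grasp point. The pads swing forward as they close: fully open they stand 13 mm farther back than shut.
Start: joints at [1.015, 0.313, 1.498, -0, 1.331, -0.223], TCP at [171.525, 496.196, 242.294] pointing down, gripper open.
Joint ranges: [-2.94, 2.94], [-0.97, 2.17], [0.19, 2.56], [-1.23, 4.37], [0.02, 3.11], [-2.88, 2.88]. Speed limits (rad/s): [2.39, 2.39, 3.01, 3.14, 3.14, 3.14].

## Interface

Orientations are given as a unit quaternion [x, y, z, w].
In Python, from cell import observe, eyes, manip gives the robot as it stands.
- The arm moves only by the tool jog_arm, never from a script. Its argument "series" is text: rows parted by semicolons, each of 6 numbers parted by spaces: the shift along the tool's x, y, z each as a share of 300 mm, from -1 to 1, then the turn, a rotation vector about the tool's x, y, z each as a share of 120 degrees, from -1 to 1. A call has 1 to 12 rows; each row is the pose to reach, as a shift and turn from the pose commanded when the call began, along the tool's axes at that moment; what a row does not reach only later rows make up. A row lasts 1/10 s, in which the tool goes at most 50 mm and 8.59 degrees, less where a joint would pass 70% of its speed; a pose out of reach is approached as far as the arm can. A call with a number of a shift or a turn outside -1 to 1 is refused whole. A call with a gripper value outside its range is refused whole. "grip" is the opening, from 0 (shut) to 1 (fully open), set as the call begins (left out, the last holds). The fingers move at their own pace and stop on an object; "newtons" is the grip in N (left out, the last holds). Time passes only in rows, so rows that repeat a pose let the fingers close. It gives the time, the measured TCP pose, the force and the opening at its end, in the units of the state.
- observe(): the state, without advancing time (a new reading comes with each control period).
- eyes.snapshot(name): name is "scene" or "top" or "wrist"; returns a dict with "image" (420x560x3 uint8, red, green, blue), "mtx" (3x3 intrinsics, pixels), "dist" ([k1, k2, p1, p2, k3] as OpenCV has them; the pictures are not rectified), "view" (4x4, takes a point from world to camera coordinates); the wrist camera has in their place "mount" (4x4, takes a point from camera to tool coordinates, whose origin is the TCP and whose axes are the tool frame's). Camera axes: x right, y up, looking along -z (the intrinsics and any distortion apply to the point x, -y, -z); pixel columns grow to the right and rows downward; lengths in mm; the calibration is good to about 2 mm. A picture is of the moment at which its call begins: read the wrist's pose just before it. There is no depth.
- manip.close_job(): hands the job in, once; it reports no verdict.
The state is a dict: "t": time; "joint_pos": joint angles; "joint_vel": joint speeds; "joint_torque": joint torques, N m; "tool_pos": TCP position; "tcp_rot": TCP orientation; "contact_force": force on the tool from outside, world axes, zero at the start; "torque": the same for the moment, N m; "opening": finger opening in mm.
Only numpy, scipy, OpenCV 4.12 (cv2) and the standard library are available. Lean on these libraries where they do the work, as an engineer would, in place of code of your own. Each camera call takes 0.05 s, during which the arm holds its last target.

## Task

Lift the lead casting out of the graphite mould and stand it in the aluminium tray on its flat base, stub up. Then find out which of the two look-alike sockets fits the mould's clamp nut by trying them on it; leave the one that does not fit standing upright on the bench, push the one that fits fully down on the nut, and finish while still gripping it there, ready to loosen the clamp. Do not shift the sinkers, crucible, spatula, ladle or jar, and do not let a socket fall over.

Things in the scene. Friction and masses are not known exactly. Their poses are not given: they have to be found in the camera images.
- casting_stub (a point): grip point in the stub of the cold grey lead casting, 46 mm above its flat underside and 12 mm below the stub's top. The stub is 26 mm (x) by 18 mm (y; grip across this) and stands 38 mm above the bar's top. z is up
- casting: the lead casting, 0.5 to 0.7 kg: a bar 34 mm (x) by 60 mm (y) by 20 mm high with a stub on the middle of its top; lies flush and loose (1 mm play) in the mould's open cavity. Origin at the centre of its underside
- cavity (a point): centre of the cavity's mouth, in the top face of the fixed black graphite mould block (90 by 100 mm, top 62 mm above the bench); cavity 37 by 63 mm, 20 mm deep
- nut (a point): clamp nut, fixed, on the mould's bed plate 113 mm from the cavity (its -y side): hexagon 30 mm across flats, 10 mm high, then 6 mm tapering to 23 mm, then 6 mm of stud. Point: on its upright axis at its underside, on a flat steel face 38 mm above the bench. x is square to a flat. A fitting socket (mouth 32 mm) goes down till its rim meets that face; a too small or wrongly turned one stops 10 to 16 mm higher
- tray: open aluminium tray 160 mm (x) by 200 mm (y), 28 mm high, walls and floor 5 mm, fixed; origin under its centre
- socket_a_head (a point): grip point of a steel box socket, on its axis 77 mm above its underside, in a solid head 50 mm high, 38 mm long (x) by 24 mm thick (y; grip across this). x is also square to a flat of the mouth: socket and nut fit when their x axes agree to a multiple of 60 degrees. Mouth 27 or 32 mm across flats, unmarked: one of the two fits the nut, and this name does not tell which
- socket_a: that socket: 100 mm tall, mouth down on the bench, outside the same as the other one; lower half a hexagonal barrel 44 mm across flats, 50 mm high, with a blind six-sided mouth 30 mm deep; upper half the head. 0.28 to 0.42 kg. Origin at the centre of its underside
- socket_b_head (a point): grip point of a steel box socket, on its axis 77 mm above its underside, in a solid head 50 mm high, 38 mm long (x) by 24 mm thick (y; grip across this). x is also square to a flat of the mouth: socket and nut fit when their x axes agree to a multiple of 60 degrees. Mouth 27 or 32 mm across flats, unmarked: one of the two fits the nut, and this name does not tell which
- socket_b: that socket: 100 mm tall, mouth down on the bench, outside the same as the other one; lower half a hexagonal barrel 44 mm across flats, 50 mm high, with a blind six-sided mouth 30 mm deep; upper half the head. 0.28 to 0.42 kg. Origin at the centre of its underside
- sinker_1: polished lead sinker, 32 mm across, 34 mm high; a bystander; origin at its underside, centre
- sinker_2: polished lead sinker, 32 mm across, 34 mm high; a bystander; origin at its underside, centre
- crucible: white ceramic crucible, 76 mm across, 62 mm high; a bystander; origin at its underside, centre
- spatula: steel spatula lying on the bench; a bystander; origin at its underside
- ladle: stainless ladle lying on the bench, bowl 66 mm across, handle 200 mm; a bystander; origin at its underside, centre
- jar: glass jar, 64 mm across, 85 mm high; a bystander; origin at its underside, centre
Mind the look-alikes: they are no part of the job. What is shaped like the socket_a but purple or red is not meant.

How it is judged (in metres and radians):
On the way, in this order (a step that is already met when the one before it is completed fails the run):
1. the casting stands released in the tray (x of casting_stub in the frame of tray between -0.062 and 0.062 m and y of casting_stub in the frame of tray between -0.082 and 0.082 m and z of casting_stub in the frame of tray below 0.056 m and angle between casting_stub's own z axis and vertical below 0.1 rad and linear speed of casting below 0.02 m/s and contact force between the fingers and casting below 0.2 N), for 0.2 s.
2. a socket is fully down over the nut and gripped (((z of socket_a_head in the frame of nut below 0.082 m and horizontal distance between socket_a_head and nut below 0.005 m and angle between socket_a_head's own z axis and vertical below 0.09 rad and contact force between the fingers and socket_a above 4 N) or (z of socket_b_head in the frame of nut below 0.082 m and horizontal distance between socket_b_head and nut below 0.005 m and angle between socket_b_head's own z axis and vertical below 0.09 rad and contact force between the fingers and socket_b above 4 N))), for 0.2 s.
At the end, for the whole second after the job is handed in: Casting stands released in the tray (tilt < 0.1 rad). One socket is down over the nut: rim within 5 mm of the face below, within 5 mm of the axis, tilt < 0.09 rad, gripped with over 4 N. The other socket stands released and still on the bench (tilt < 0.1 rad) (all of step 1 and (((z of socket_a_head in the frame of nut below 0.082 m and horizontal distance between socket_a_head and nut below 0.005 m and angle between socket_a_head's own z axis and vertical below 0.09 rad and contact force between the fingers and socket_a above 4 N) and height (world z) of socket_b_head between 0.07 and 0.081 m and angle between socket_b_head's own z axis and vertical below 0.1 rad and linear speed of socket_b below 0.02 m/s and contact force between the fingers and socket_b below 0.2 N) or ((z of socket_b_head in the frame of nut below 0.082 m and horizontal distance between socket_b_head and nut below 0.005 m and angle between socket_b_head's own z axis and vertical below 0.09 rad and contact force between the fingers and socket_b above 4 N) and height (world z) of socket_a_head between 0.07 and 0.081 m and angle between socket_a_head's own z axis and vertical below 0.1 rad and linear speed of socket_a below 0.02 m/s and contact force between the fingers and socket_a below 0.2 N))); the arm keeps its last pose, push and grip.
It fails at once if a bystander is shifted by more than 30 mm (distance of any of sinker_1, sinker_2, crucible, spatula, ladle, jar from where it was at the start of the episode above 0.03 m).
It fails at once if a socket tips over (angle between any of socket_a_head, socket_b_head's own z axis and vertical above 0.6 rad).
It also fails if it takes over 64 s, if anything falls off the work surface, if the arm or the gripper's body presses on something with over 40 N, if the wrist force passes 120 N, or if a joint passes its speed limit or range.

## Working session

There is one attempt and no reset: what is moved stays moved. The work goes in short steps, Python scripts to look and compute and a tool call to move; the robot and the scene stay as the last step left them, time stands still between calls to the robot, and variables do not carry over. Pictures are saved under pics/ and viewed, and the job is handed in when it is done.

Besides the shell and the picture viewer there is one more tool, called after "Request:" as name(argument=value, ...) on one line, values as JSON. jog_arm: Moves the arm, as the interface text tells. Its arguments: {"type":"object","properties":{"series":{"type":"string"},"grip":{"type":"number"},"newtons":{"type":"number"}},"required":["series"]}

```bash
ls; mkdir -p pics; cat > h.py <<'E'
import sys; sys.path.insert(0,'.')
import numpy as np, cv2
from cell import observe, eyes, manip
from scipy.spatial.transform import Rotation as R
def snap(n,f):
    s=observe(); d=eyes.snapshot(n)
    cv2.imwrite('pics/%s.png'%f,d['image'][:,:,::-1])
    if n=='wrist':
        T=np.eye(4);T[:3,:3]=R.from_quat(s['tcp_rot']).as_matrix();T[:3,3]=s['tool_pos']
        C=T@np.array(d['mount'])
    else: C=np.linalg.inv(np.array(d['view']))
    np.savez('pics/%s.npz'%f,C=C,m=np.array(d['mtx']),d=np.array(d['dist']))
    return d
def ray(f,uv):
    z=np.load('pics/%s.npz'%f)
    p=cv2.undistortPoints(np.array(uv,float).reshape(-1,1,2),z['m'],z['d']).reshape(-1,2)
    v=np.c_[p[:,0],-p[:,1],-np.ones(len(p))]@z['C'][:3,:3].T
    return z['C'][:3,3],v
def onz(f,uv,h):
    o,v=ray(f,uv); return o+v*((h-o[2])/v[:,2])[:,None]
def proj(f,P):
    z=np.load('pics/%s.npz'%f); P=np.atleast_2d(np.array(P,float))
    q=(P-z['C'][:3,3])@z['C'][:3,:3]; q=q*[1,-1,-1]
    return cv2.projectPoints(q,np.zeros(3),np.zeros(3),z['m'],z['d'])[0].reshape(-1,2)
def big(f,x0,y0,x1,y1,k,out):
    im=cv2.imread('pics/%s.png'%f)[y0:y1,x0:x1]
    cv2.imwrite('pics/%s.png'%out,cv2.resize(im,None,fx=k,fy=k,interpolation=cv2.INTER_CUBIC))
E
python3 - <<'E'
from h import *
s=observe();print({k:np.round(v,3) if k!='x' else v for k,v in s.items()},manip.tips_ahead)
for n in ['scene','top','wrist']: snap(n,n+'0')
E
```

```text
pics
{'t': np.float64(0.0), 'joint_pos': array([ 1.015,  0.314,  1.498, -0.   ,  1.331, -0.223]), 'joint_vel': array([ 0.002, -0.   ,  0.001,  0.   , -0.001, -0.   ]), 'joint_torque': array([-1.0000e-03, -4.1225e+01, -2.5975e+01, -0.0000e+00,  4.0000e-03,
       -0.0000e+00]), 'tool_pos': array([171.376, 495.991, 241.71 ]), 'tcp_rot': array([ 0.814,  0.58 , -0.001,  0.   ]), 'contact_force': array([ 0.298, -0.224, -0.156]), 'torque': array([ 0.064,  0.026, -0.027]), 'opening': np.float64(85.759)} 11.0
```

View pics/scene0.png

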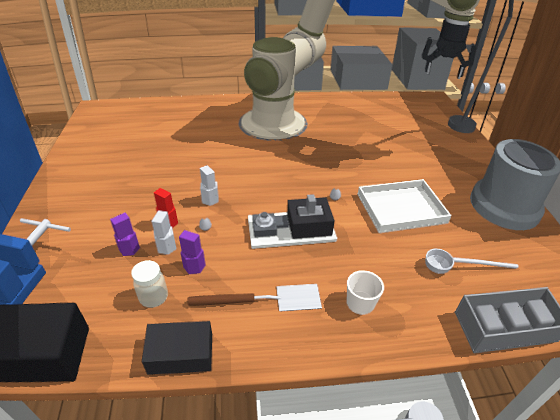

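View pics/top0.png

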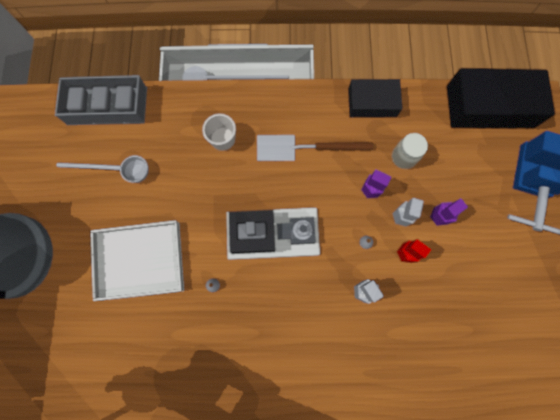

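View pics/wrist0.png

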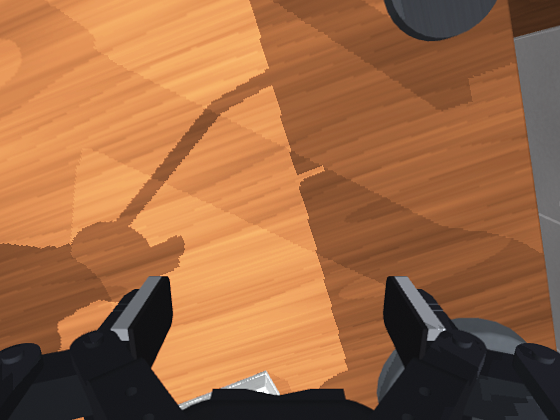

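The scene shows the mould with its casting (scene 310,210), the nut (263,222) and the tray (403,205). Two grey sockets stand at scene (208,187) and (163,235), which are top (369,291) and (410,211). The purple ones (top 376,185 and 448,212) and the red one (413,251) are decoys. I'll enlarge the top view to check.

```bash
python3 - <<'E'
from h import *
big('top0',215,190,335,280,6.5,'c1'); big('top0',340,160,480,310,4,'c2')
for n,uv in [('cast',(250,229)),('nut',(303,229)),('sB',(410,205)),('sA',(369,291)),('tray',(137,260))]:
    print(n,onz('top0',[uv],50).round(0))
print(np.load('pics/top0.npz')['C'].round(2))
E
```

```text
cast [[554.  49.  50.]]
nut [[553. -68.  50.]]
sB [[ 606. -310.   50.]]
sA [[ 417. -208.   50.]]
tray [[487. 298.  50.]]
[[-1.0000e-02  9.8000e-01 -2.0000e-01  4.1361e+02]
 [-1.0000e+00 -1.0000e-02 -0.0000e+00 -1.9330e+01]
 [-1.0000e-02  2.0000e-01  9.8000e-01  9.4116e+02]
 [ 0.0000e+00  0.0000e+00  0.0000e+00  1.0000e+00]]
```

View pics/c1.png

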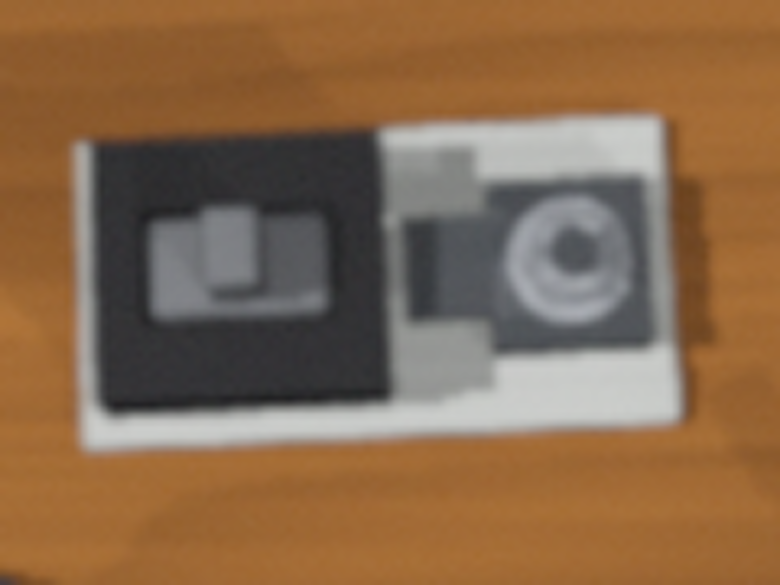

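View pics/c2.png

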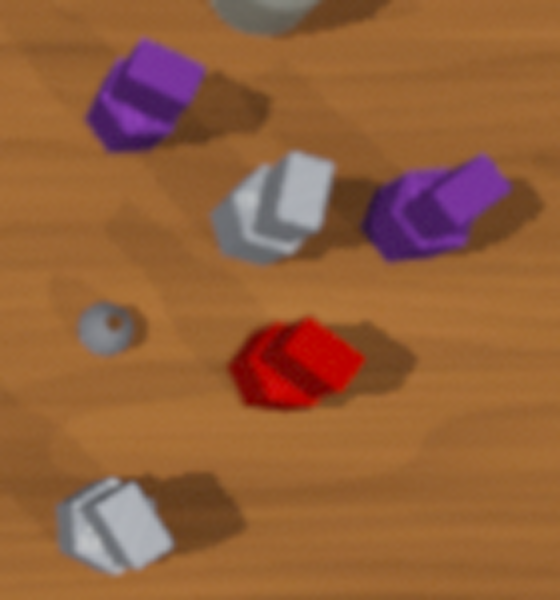

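```bash
python3 - <<'E'
from h import *
z=np.load('pics/wrist0.npz')
s=observe();T=R.from_quat(s['tcp_rot']).as_matrix()
print('tool axes cols',T.round(3))
print('cam in tool', (T.T@(z['C'][:3,3]-s['tool_pos'])).round(1), 'look',(-T.T@z['C'][:3,2]).round(3),'up',(T.T@z['C'][:3,1]).round(3)); print(z['m'])
f=lambda a,x0,y0,k:[(p[0]/k+x0,p[1]/k+y0) for p in a]
c=onz('top0',f([(203,207),(257,205),(260,288),(207,290)],215,190,6.5),100);print('stub',c.round(1),c.mean(0))
c=onz('top0',f([(95,148),(379,130),(392,397),(110,410)],215,190,6.5),62);print('mould',c.round(1),c.mean(0))
c=onz('top0',f([(570,258)],215,190,6.5),48);print('nut',c)
for p in [[(290,153),(335,162),(322,228),(277,220)],[(92,495),(135,482),(172,550),(125,570)]]:
    c=onz('top0',f(p,340,160,4),100);print('sock',c.round(1),c.mean(0))
c=onz('top0',[(92,227),(179,221),(183,294),(94,300)],28);print('tray',c.round(1),c.mean(0))
E
```

```text
tool axes cols [[ 0.327  0.945 -0.001]
 [ 0.945 -0.327 -0.001]
 [-0.001 -0.    -1.   ]]
cam in tool [  -1.   -75.9 -130.9] look [0.    0.297 0.955] up [-0.    -0.955  0.297]
[[364.80706181   0.         277.52611315]
 [  0.         364.80706181 211.72778205]
 [  0.           0.           1.        ]]
stub [[561.4  53.1 100. ]
 [562.   35.7 100. ]
 [535.   34.6 100. ]
 [534.4  51.6 100. ]] [548.19444742  43.72596031 100.        ]
mould [[588.7  93.2  62. ]
 [594.1  -3.1  62. ]
 [503.6  -7.   62. ]
 [499.9  86.7  62. ]] [546.56527871  42.4564357   62.        ]
nut [[551.99306914 -67.70012947  48.        ]]
sock [[ 609.6 -300.1  100. ]
 [ 604.5 -324.   100. ]
 [ 568.9 -314.3  100. ]
 [ 573.4 -290.6  100. ]] [ 589.08517965 -307.26207257  100.        ]
sock [[ 431.5 -186.   100. ]
 [ 437.8 -208.3  100. ]
 [ 403.4 -225.5  100. ]
 [ 393.8 -201.1  100. ]] [ 416.60539324 -205.23119088  100.        ]
tray [[564.4 415.8  28. ]
 [577.1 213.3  28. ]
 [413.1 198.   28. ]
 [399.5 398.3  28. ]] [488.52584673 306.33583663  28.        ]
```

```bash
cat >> h.py <<'E'
def go(x,y,z,yaw=None):
    """yaw deg = world heading of tool x axis; prints shares from current pose"""
    s=observe();Q=R.from_quat(s['tcp_rot']);T=Q.as_matrix()
    cur=np.degrees(np.arctan2(T[1,0],T[0,0]))
    d=T.T@(np.array([x,y,z])-s['tool_pos'])
    r=np.zeros(3)
    if yaw is not None:
        a=np.radians(yaw); X=np.array([np.cos(a),np.sin(a),0]);Z=np.array([0,0,-1.]);
        G=np.c_[X,np.cross(Z,X),Z]; r=R.from_matrix(T.T@G).as_rotvec(degrees=True)
    print('t %.2f'%s['t'],'pos',s['tool_pos'].round(1),'yaw %.2f'%cur,'F',s['contact_force'].round(1),'M',s['torque'].round(2),'open %.1f'%s['opening'])
    print('shift mm',d.round(1),'share',(d/300).round(4),'turn',r.round(2),'share',(r/120).round(4),'tilt',T[:2,2].round(4))
E
python3 -c "
from h import *
go(548,43,250,92.7)"
```

```text
t 0.15 pos [171.4 496.  241.9] yaw 70.93 F [ 0.5 -0.7  0.8] M [ 0.   -0.04  0.03] open 85.0
shift mm [-305.2  503.9   -7.9] share [-1.0172  1.6797 -0.0265] turn [-2.000e-02  5.000e-02 -2.177e+01] share [-0.0002  0.0004 -0.1814] tilt [-0.0005 -0.0008]
```

Request:
jog_arm(series="-0.51 0.84 -0.013 0 0 -0.18;-0.51 0.84 -0.013 0 0 -0.18;-0.51 0.84 -0.013 0 0 -0.18;-0.51 0.84 -0.013 0 0 -0.18;-0.51 0.84 -0.013 0 0 -0.18;-0.51 0.84 -0.013 0 0 -0.18;-0.51 0.84 -0.013 0 0 -0.18;-0.51 0.84 -0.013 0 0 -0.18")

```text
t: 0.95
tool_pos: [360.3, 268.4, 246.0]
tcp_rot: [0.692, 0.722, -0.0, -0.0]
contact_force: [-1.6, 0.4, -0.0]
opening: 85.2
```

```bash
python3 -c "
from h import *
go(548,43,250,92.7)"
```

```text
t 0.95 pos [360.3 268.4 246. ] yaw 92.37 F [-1.6  0.4 -0. ] M [-0.    0.01 -0.04] open 85.2
shift mm [-233.   178.2   -4. ] share [-0.7766  0.5941 -0.0135] turn [-0.03  0.   -0.33] share [-0.0002  0.     -0.0028] tilt [-0.0005 -0.    ]
```

Request:
jog_arm(series="-0.777 0.594 -0.0135 0 0 -0.002;-0.777 0.594 -0.0135 0 0 -0.002;-0.777 0.594 -0.0135 0 0 -0.002;-0.777 0.594 -0.0135 0 0 -0.002;-0.777 0.594 -0.0135 0 0 -0.002;-0.777 0.594 -0.0135 0 0 -0.002;-0.777 0.594 -0.0135 0 0 -0.002;-0.777 0.594 -0.0135 0 0 -0.002;-0.777 0.594 -0.0135 0 0 -0.002")

```text
t: 1.85
tool_pos: [547.4, 46.1, 250.2]
tcp_rot: [0.689, 0.725, -0.0, -0.0]
contact_force: [-0.6, 1.3, 0.5]
opening: 85.1
```

```bash
python3 -c "
from h import *
go(548,43,250,92.7)
snap('wrist','w1');big('w1',100,100,500,300,2,'w1b')"
```

```text
t 1.85 pos [547.4  46.1 250.2] yaw 92.90 F [-0.6  1.3  0.5] M [ 0.01  0.03 -0.01] open 85.1
shift mm [-3.1  0.4  0.2] share [-0.0105  0.0015  0.0007] turn [-0.03 -0.02  0.2 ] share [-0.0002 -0.0002  0.0016] tilt [-0.0005  0.0004]
```

View pics/w1b.png

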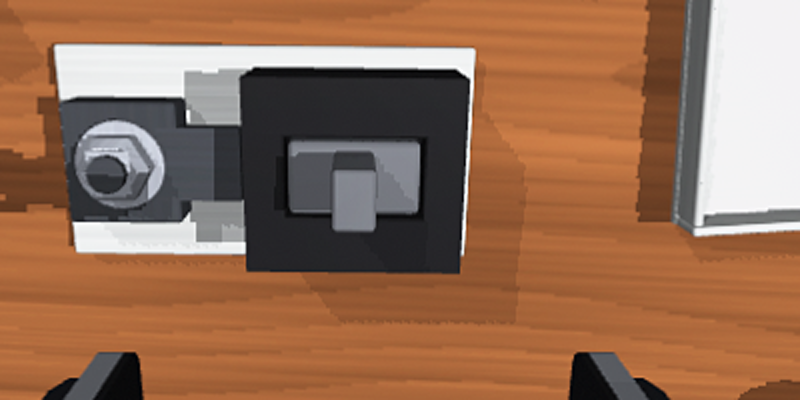

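```bash
python3 - <<'E'
from h import *
f=lambda a:np.array(a)/2+100
for n,p,h in [('stub',[(332,170),(377,170),(377,232),(332,232)],100),('cav',[(286,136),(423,136),(425,216),(285,214)],62),('mould',[(240,77),(470,80),(460,272),(246,272)],62)]:
    c=onz('w1',f(p),h);print(n,c.round(1),c.mean(0).round(1))
    e=[c[1]-c[0],c[2]-c[3]];print([np.degrees(np.arctan2(v[1],v[0])).round(2) for v in e])
big('w1',120,140,200,220,8,'w1n')
E
```

```text
stub [[536.9  35.7 100. ]
 [536.   53.5 100. ]
 [561.7  55.  100. ]
 [562.6  36.8 100. ]] [549.3  45.3 100. ]
[np.float64(92.91), np.float64(92.91)]
cav [[531.4  14.   62. ]
 [528.3  74.5  62. ]
 [565.1  78.3  62. ]
 [567.4  14.4  62. ]] [548.   45.3  62. ]
[np.float64(92.91), np.float64(92.06)]
mould [[506.7  -6.4  62. ]
 [502.9  92.9  62. ]
 [591.5  96.8  62. ]
 [596.6  -3.2  62. ]] [549.4  45.   62. ]
[np.float64(92.18), np.float64(92.91)]
```

View pics/w1n.png

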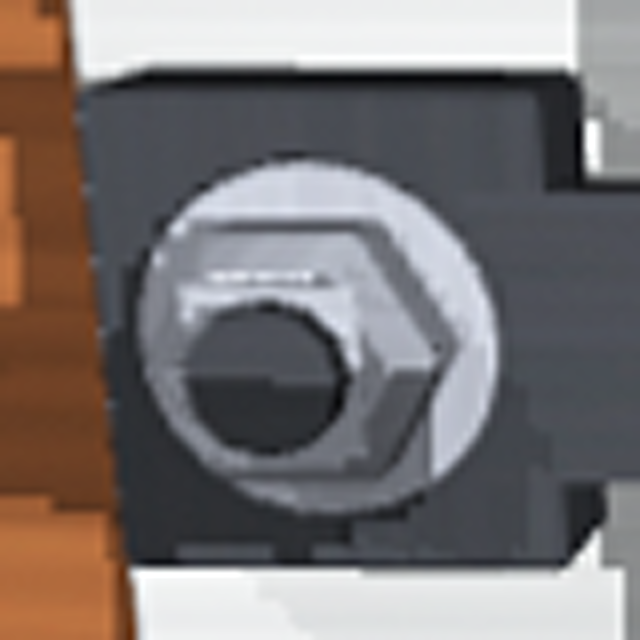

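```bash
python3 - <<'E'
from h import *
f=lambda a:np.array(a)/8+[120,140]
print('stud',onz('w1',f([(268,378)]),60),'washer',onz('w1',f([(320,337)]),38),onz('w1',f([(320,337)]),39))
a=np.radians(92.7);print('pred',np.array([549,45.2])-113*np.array([np.cos(a),np.sin(a)]))
go(549.2,45.2,80,92.7)
E
```

```text
stud [[553.4237305  -66.64570993  60.        ]] washer [[553.64810159 -67.53172919  38.        ]] [[553.40846147 -67.2142416   39.        ]]
pred [554.32302893 -67.67455587]
t 1.90 pos [547.4  46.1 250.4] yaw 92.90 F [-0.2 -0.5 -0.2] M [0.01 0.03 0.07] open 85.6
shift mm [ -1.    1.8 170.4] share [-0.0033  0.0059  0.568 ] turn [-0.   -0.01  0.2 ] share [-0.     -0.0001  0.0017] tilt [-0.0001  0.0002]
```

Request:
jog_arm(series="-0.003 0.006 0.2 0 0 0.0015;-0.003 0.006 0.4 0 0 0.0015;-0.003 0.006 0.53 0 0 0.0015;-0.003 0.006 0.567 0 0 0.0015;-0.003 0.006 0.567 0 0 0.0015;-0.003 0.006 0.567 0 0 0.0015")

```text
t: 2.5
tool_pos: [550.3, 44.2, 81.4]
tcp_rot: [0.69, 0.723, 0.0, 0.001]
contact_force: [-0.4, -0.5, -0.1]
opening: 85.5
```

Request:
jog_arm(series="0 0 0 0 0 0;0 0 0 0 0 0;0 0 0 0 0 0;0 0 0 0 0 0;0 0 0 0 0 0;0 0 0 0 0 0", grip=0, newtons=50)

```text
t: 3.1
tool_pos: [550.2, 43.7, 80.7]
tcp_rot: [0.691, 0.723, 0.0, 0.0]
contact_force: [-0.5, 2.8, 6.3]
opening: 17.1
```

```bash
python3 -c "
from h import *
go(549.2,45.2,80,92.7)"
```

```text
t 3.10 pos [550.2  43.7  80.7] yaw 92.59 F [-0.5  2.8  6.3] M [ 0.51  0.08 -0.05] open 17.1
shift mm [ 1.5 -0.9  0.7] share [ 0.0051 -0.003   0.0022] turn [ 0.06 -0.02 -0.11] share [ 0.0005 -0.0002 -0.0009] tilt [0.0009 0.0004]
```

Request:
jog_arm(series="0.002 0 -0.02 0 0 0;0.002 0 -0.06 0 0 0;0.002 0 -0.12 0 0 0;0.002 0 -0.22 0 0 0;0.002 0 -0.3 0 0 0;0.002 0 -0.3 0 0 0")

```text
t: 3.7
tool_pos: [551.1, 43.8, 173.4]
tcp_rot: [0.691, 0.723, 0.002, 0.002]
contact_force: [-0.5, 0.0, -6.9]
opening: 17.6
```

```bash
python3 -c "
from h import *
go(490,302,170,92.7)"
```

```text
t 3.70 pos [551.1  43.8 173.4] yaw 92.59 F [-0.5  0.  -6.9] M [ 0.04 -0.06  0.03] open 17.6
shift mm [260.7 -49.4   2.8] share [ 0.869  -0.1645  0.0093] turn [ 0.33  0.07 -0.11] share [ 0.0028  0.0006 -0.0009] tilt [ 0.0058 -0.001 ]
```

Request:
jog_arm(series="0.12 -0.022 0 0 0 0;0.28 -0.05 0 0 0 0;0.44 -0.08 0 0 0 0;0.6 -0.11 0 0 0 0;0.75 -0.14 0 0 0 0;0.84 -0.16 0 0 0 0;0.869 -0.165 0.01 0 0 0;0.869 -0.165 0.01 0 0 0;0.869 -0.165 0.01 0 0 0;0.869 -0.165 0.01 0 0 0")

```text
t: 4.7
tool_pos: [489.0, 301.0, 166.9]
tcp_rot: [0.692, 0.722, -0.0, 0.0]
contact_force: [0.2, 0.5, -7.0]
opening: 16.8
```

```bash
python3 -c "
from h import *
go(490,302,44,92.7)
snap('wrist','w2')"
```

```text
t 4.70 pos [489.  301.  166.9] yaw 92.50 F [ 0.2  0.5 -7. ] M [0.06 0.05 0.  ] open 16.8
shift mm [  1.    1.1 122.9] share [0.0034 0.0035 0.4095] turn [-0.03  0.03 -0.2 ] share [-0.0002  0.0002 -0.0017] tilt [-0.0005 -0.0005]
```

View pics/w2.png

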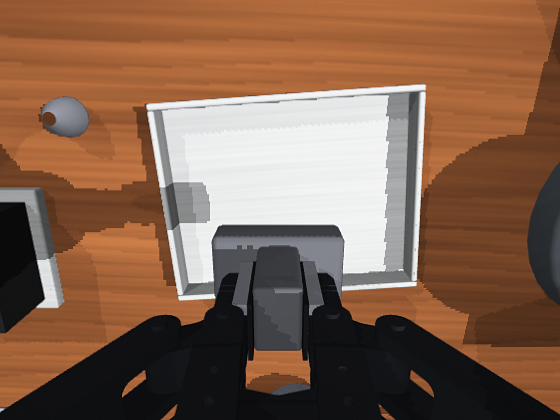

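```bash
python3 -c "
from h import *
c=onz('w2',[(148,105),(424,86),(415,284),(180,299)],28);print(c.round(1),c.mean(0))
go(488,304,44,92.7)"
```

```text
[[421.2 204.8  28. ]
 [399.7 399.2  28. ]
 [554.2 416.9  28. ]
 [576.8 222.1  28. ]] [487.95883199 310.74626548  28.        ]
t 4.75 pos [489.1 301.1 167. ] yaw 92.50 F [ 0.1 -0.7 -6.4] M [-0.01 -0.01 -0.01] open 17.0
shift mm [  3.   -0.9 123. ] share [ 0.01   -0.0031  0.4101] turn [-0.01  0.02 -0.2 ] share [-0.0001  0.0002 -0.0017] tilt [-0.0002 -0.0003]
```

The tray centre comes out at about (488,309) and the casting is held above it. I'm lowering it now.

Request:
jog_arm(series="0.02 0 0.12 0 0 0;0.02 0 0.25 0 0 0;0.02 0 0.35 0 0 0;0.02 0 0.39 0 0 0;0.02 0 0.395 0 0 0;0.02 0 0.4 0 0 0;0.02 0 0.405 0 0 0;0.02 0 0.41 0 0 0;0.02 0 0.41 0 0 0")

```text
t: 5.65
tool_pos: [488.5, 308.3, 44.7]
tcp_rot: [0.691, 0.723, 0.0, 0.0]
contact_force: [0.1, -1.3, -6.5]
opening: 17.4
```

```bash
python3 -c "
from h import *
go(488,304,44,92.7)"
```

```text
t 5.65 pos [488.5 308.3  44.7] yaw 92.59 F [ 0.1 -1.3 -6.5] M [-0.01 -0.06 -0.  ] open 17.4
shift mm [-4.3 -0.7  0.7] share [-0.0143 -0.0025  0.0022] turn [ 0.05 -0.02 -0.11] share [ 0.0004 -0.0001 -0.0009] tilt [0.0008 0.0003]
```

Not touching yet, so I'll ease down a little more.

Request:
jog_arm(series="0 0 0.003 0 0 0;0 0 0.006 0 0 0;0 0 0.006 0 0 0")

```text
t: 5.95
tool_pos: [488.6, 308.4, 43.7]
tcp_rot: [0.691, 0.723, 0.0, 0.0]
contact_force: [-4.1, -2.3, 6.4]
opening: 17.4
```

Contact: Fz went from −6.5 to +6.4. Now I'll release.

Request:
jog_arm(series="0 0 -0.002 0 0 0;0 0 -0.002 0 0 0;0 0 -0.002 0 0 0;0 0 -0.002 0 0 0", grip=1)

```text
t: 6.35
tool_pos: [488.5, 308.3, 43.1]
tcp_rot: [0.691, 0.723, 0.0, 0.0]
contact_force: [-0.5, -0.3, -0.4]
opening: 74.3
```

Request:
jog_arm(series="0 0 -0.1 0 0 0;0 0 -0.25 0 0 0;0 0 -0.4 0 0 0;0 0 -0.55 0 0 0;0 0 -0.68 0 0 0;0 0 -0.7 0 0 0")

```text
t: 6.95
tool_pos: [489.6, 308.8, 258.1]
tcp_rot: [0.691, 0.723, 0.004, 0.002]
contact_force: [-0.1, 0.2, -0.6]
opening: 85.3
```

```bash
python3 -c "
from h import *
go(419,-205,250,60)
snap('wrist','w3')"
```

```text
t 6.95 pos [489.6 308.8 258.1] yaw 92.60 F [-0.1  0.2 -0.6] M [ 0.04  0.01 -0.02] open 85.3
shift mm [-510.1  -93.9    6. ] share [-1.7003 -0.3129  0.0199] turn [ 0.42 -0.29 32.6 ] share [ 0.0035 -0.0024  0.2717] tilt [0.0083 0.0031]
```

View pics/w3.png

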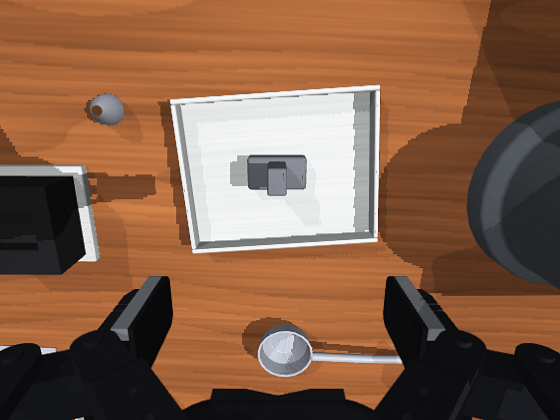

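Request:
jog_arm(series="-0.85 -0.157 0.01 0 0 -0.2;-0.85 -0.157 0.01 0 0 -0.2;-0.85 -0.157 0.01 0 0 -0.2;-0.85 -0.157 0.01 0 0 -0.2;-0.85 -0.157 0.01 0 0 -0.2;-0.85 -0.157 0.01 0 0 -0.2;-0.85 -0.157 0.01 0 0 -0.2;-0.85 -0.157 0.01 0 0 -0.2")

```text
t: 7.8
tool_pos: [452.6, 51.7, 249.1]
tcp_rot: [0.526, 0.851, -0.0, -0.001]
contact_force: [0.8, 0.3, -0.5]
opening: 85.3
```

```bash
python3 -c "
from h import *
go(417,-205,250,116.6)"
```

```text
t 7.80 pos [452.6  51.7 249.1] yaw 116.55 F [ 0.8  0.3 -0.5] M [-0.    0.02  0.03] open 85.3
shift mm [-213.7 -146.6   -0.9] share [-0.7122 -0.4887 -0.0031] turn [-0.06 -0.06 -0.05] share [-0.0005 -0.0005 -0.0004] tilt [-0.0014  0.0005]
```

Request:
jog_arm(series="-0.712 -0.489 -0.003 0 0 0;-0.712 -0.489 -0.003 0 0 0;-0.712 -0.489 -0.003 0 0 0;-0.712 -0.489 -0.003 0 0 0;-0.712 -0.489 -0.003 0 0 0;-0.712 -0.489 -0.003 0 0 0;-0.712 -0.489 -0.003 0 0 0;-0.712 -0.489 -0.003 0 0 0", grip=0.7)

```text
t: 8.6
tool_pos: [417.8, -203.7, 250.5]
tcp_rot: [0.525, 0.851, 0.0, -0.0]
contact_force: [0.0, -0.1, -0.4]
opening: 59.7
```

```bash
python3 -c "
from h import *
go(417,-205,250,116.6)
snap('wrist','w4');big('w4',200,120,400,260,4,'w4b')"
```

```text
t 8.60 pos [ 417.8 -203.7  250.5] yaw 116.69 F [ 0.  -0.1 -0.4] M [0.02 0.05 0.02] open 59.7
shift mm [-0.8 -1.3  0.5] share [-0.0028 -0.0043  0.0017] turn [ 0.   -0.06  0.09] share [ 0.     -0.0005  0.0008] tilt [-0.0004  0.0009]
```

View pics/w4.png

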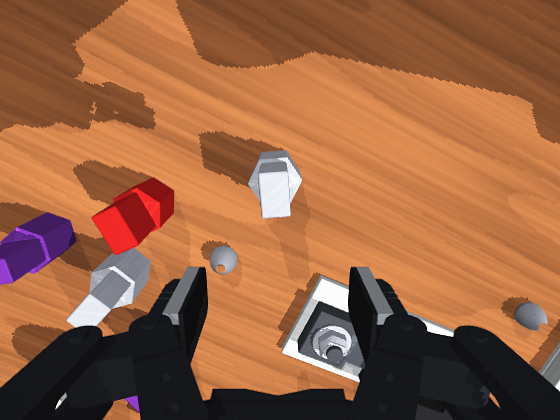

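View pics/w4b.png

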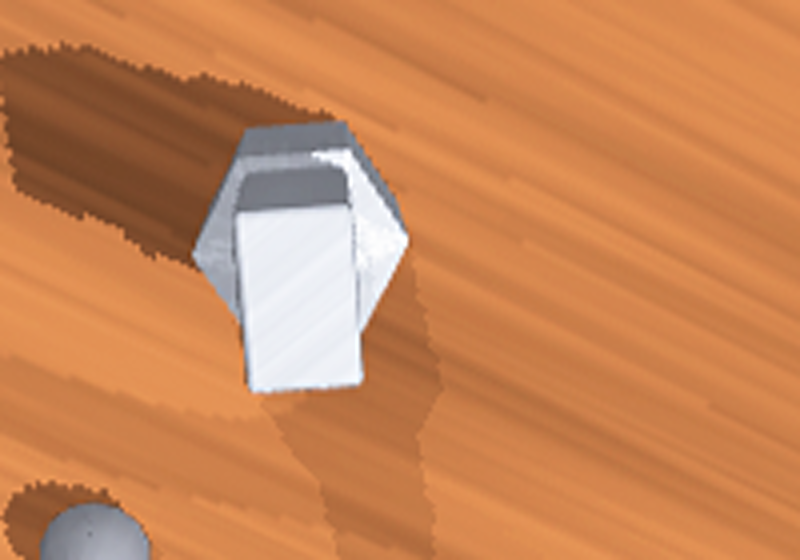

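This is the grey socket near the base, with its head top around (275,195). It isn't red or purple, so it is one of the two meant.

```bash
python3 - <<'E'
from h import *
c=onz('w4',np.array([(235,209),(351,205),(362,382),(251,391)])/4+[200,120],100);print(c.round(1),c.mean(0).round(2))
for i,j in [(0,1),(3,2),(0,3),(1,2)]:
    v=c[j]-c[i];print(np.degrees(np.arctan2(v[1],v[0])).round(1),np.linalg.norm(v).round(1))
p=c.mean(0)
go(p[0],p[1],69,115)
E
```

```text
[[ 405.5 -226.7  100. ]
 [ 394.6 -206.8  100. ]
 [ 425.9 -188.3  100. ]
 [ 437.7 -207.5  100. ]] [ 415.91 -207.34  100.  ]
118.7 22.7
121.6 22.6
30.8 37.5
30.7 36.4
t 8.65 pos [ 417.8 -203.5  250.7] yaw 116.73 F [ 0.1 -0.1  0.3] M [0.   0.02 0.01] open 59.3
shift mm [ -2.7  -3.4 181.7] share [-0.009  -0.0115  0.6055] turn [ 0.01 -0.04  1.73] share [ 0.     -0.0003  0.0144] tilt [-0.0002  0.0007]
```

Request:
jog_arm(series="-0.009 -0.0115 0.15 0 0 -0.031;-0.009 -0.0115 0.3 0 0 -0.031;-0.009 -0.0115 0.45 0 0 -0.031;-0.009 -0.0115 0.56 0 0 -0.031;-0.009 -0.0115 0.605 0 0 -0.031;-0.009 -0.0115 0.605 0 0 -0.031;-0.009 -0.0115 0.605 0 0 -0.031")

```text
t: 9.35
tool_pos: [416.1, -208.5, 70.1]
tcp_rot: [0.497, 0.868, -0.0, 0.0]
contact_force: [0.1, -0.4, -0.3]
opening: 59.5
```

Request:
jog_arm(series="0 0 0 0 0 0;0 0 0 0 0 0;0 0 0 0 0 0;0 0 0 0 0 0;0 0 0 0 0 0;0 0 0 0 0 0", grip=0, newtons=60)

```text
t: 9.95
tool_pos: [415.7, -209.4, 70.1]
tcp_rot: [0.498, 0.867, -0.0, 0.001]
contact_force: [-0.4, 1.8, 6.0]
opening: 23.5
```

```bash
python3 -c "
from h import *
go(417,-205,69,120.4)"
```

```text
t 9.95 pos [ 415.7 -209.4   70.1] yaw 120.30 F [-0.4  1.8  6. ] M [0.22 0.07 0.01] open 23.5
shift mm [3.2 3.4 1.1] share [0.0106 0.0112 0.0037] turn [ 0.03  0.06 -0.1 ] share [ 0.0003  0.0005 -0.0008] tilt [ 0.0011 -0.0007]
```

Request:
jog_arm(series="0 0 -0.05 0 0 0;0 0 -0.15 0 0 0;0 0 -0.3 0 0 0;0 0 -0.42 0 0 0;0 0 -0.43 0 0 0;0 0 -0.43 0 0 0")

```text
t: 10.55
tool_pos: [415.2, -209.2, 198.3]
tcp_rot: [0.498, 0.867, -0.0, 0.0]
contact_force: [-0.0, 0.4, -3.9]
opening: 23.1
```

```bash
python3 -c "
from h import *
go(615,-68,200,92.7)"
```

```text
t 10.55 pos [ 415.2 -209.2  198.3] yaw 120.31 F [-0.   0.4 -3.9] M [-0.04  0.01 -0.02] open 23.1
shift mm [ 21.1 243.7  -1.7] share [ 0.0702  0.8124 -0.0057] turn [1.000e-02 2.000e-02 2.761e+01] share [1.000e-04 2.000e-04 2.301e-01] tilt [ 0.0003 -0.0003]
```

Request:
jog_arm(series="0.07 0.12 -0.006 0 0 0.06;0.07 0.27 -0.006 0 0 0.12;0.07 0.42 -0.006 0 0 0.18;0.07 0.57 -0.006 0 0 0.23;0.07 0.7 -0.006 0 0 0.23;0.07 0.79 -0.006 0 0 0.23;0.07 0.812 -0.006 0 0 0.23;0.07 0.812 -0.006 0 0 0.23;0.07 0.812 -0.006 0 0 0.23")

```text
t: 11.45
tool_pos: [614.1, -68.6, 198.9]
tcp_rot: [0.69, 0.723, -0.001, -0.001]
contact_force: [-1.0, -0.1, -3.2]
opening: 23.4
```

```bash
python3 -c "
from h import *
go(615,-68,200,92.7)
snap('wrist','w5');big('w5',180,80,380,220,4,'w5b')"
```

```text
t 11.45 pos [614.1 -68.6 198.9] yaw 92.68 F [-1.  -0.1 -3.2] M [ 0.    0.01 -0.01] open 23.4
shift mm [ 0.6  0.9 -1.1] share [ 0.002   0.0029 -0.0036] turn [-0.14 -0.03 -0.02] share [-0.0011 -0.0003 -0.0002] tilt [-0.0024  0.0005]
```

View pics/w5.png

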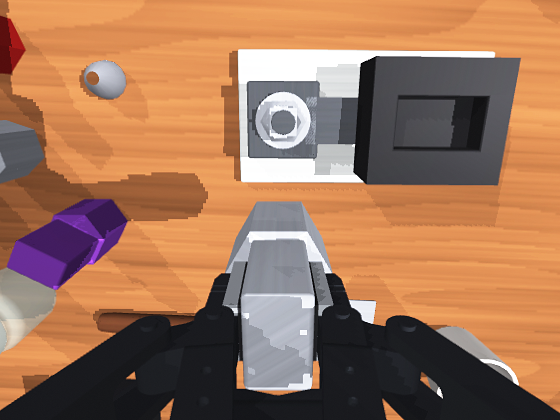

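View pics/w5b.png

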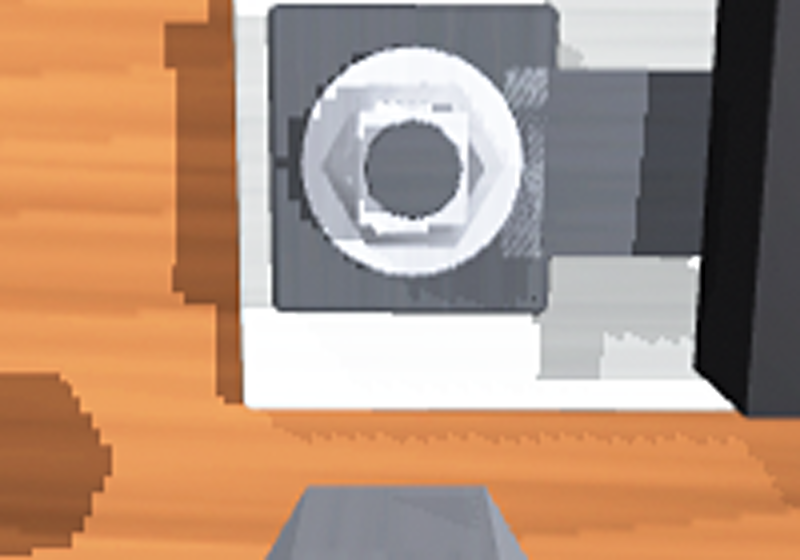

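```bash
python3 - <<'E'
from h import *
f=lambda a:np.array(a)/4+[180,80]
print('stud',onz('w5',f([(412,168)]),60),'washer',onz('w5',f([(412,162)]),38.5))
s=observe();T=R.from_quat(s['tcp_rot']).as_matrix()
for n,p,h in [('bot',[(256.8,201.5),(301.6,201.8)],129),('top',[(241,297),(315,295),(313,387),(244,387)],229)]:
    c=onz('w5',p,h);print(n,((c-s['tool_pos'])@T).round(1))
E
big=1
python3 -c "
from h import *
big('w5',210,190,350,400,3.5,'w5c')"
```

```text
stud [[553.68107886 -68.23797034  60.        ]] washer [[553.76470948 -67.91528455  38.5       ]]
bot [[-12.4 -20.   70.5]
 [ 13.2 -19.8  70.5]]
top [[-12.  -16.9 -29.5]
 [ 11.1 -17.6 -29.5]
 [ 11.6  17.9 -29.6]
 [-12.   17.9 -29.6]]
```

View pics/w5c.png

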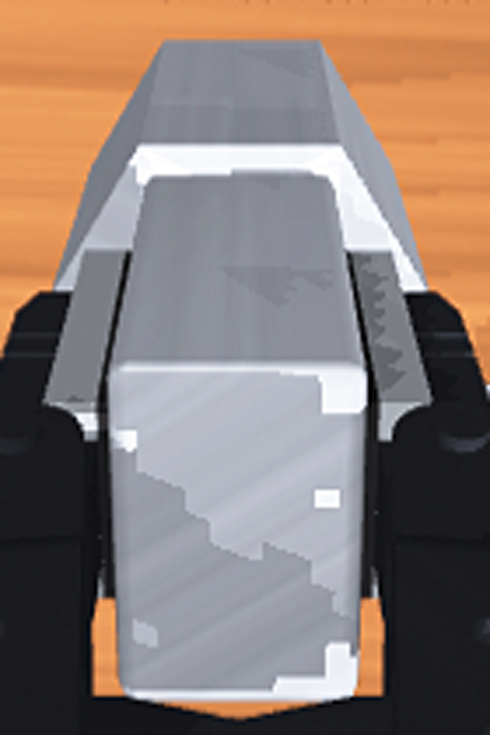

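```bash
python3 -c "
from h import *
go(552.2,-68.3,140,92.7)"
```

```text
t 11.50 pos [614.2 -68.8 199.5] yaw 92.66 F [ 0.5 -0.  -2. ] M [ 0.05  0.01 -0.03] open 23.3
shift mm [  3.4 -61.8  59.6] share [ 0.0113 -0.206   0.1985] turn [-0.09 -0.02 -0.04] share [-0.0008 -0.0002 -0.0003] tilt [-0.0016  0.0002]
```

Request:
jog_arm(series="0.01 -0.1 0 0 0 0;0.01 -0.18 0.02 0 0 0;0.01 -0.206 0.1 0 0 0;0.01 -0.206 0.17 0 0 0;0.01 -0.206 0.198 0 0 0;0.01 -0.206 0.198 0 0 0;0.01 -0.206 0.198 0 0 0;0.01 -0.206 0.198 0 0 0")

```text
t: 12.3
tool_pos: [553.7, -68.4, 141.8]
tcp_rot: [0.69, 0.724, 0.0, 0.001]
contact_force: [-0.1, 0.1, -2.7]
opening: 23.5
```

```bash
python3 -c "
from h import *
go(552.2,-68.3,124,92.7)
snap('scene','s1');big('s1',220,150,360,250,5.5,'s1b')"
```

```text
t 12.30 pos [553.7 -68.4 141.8] yaw 92.71 F [-0.1  0.1 -2.7] M [-0.    0.01  0.02] open 23.5
shift mm [ 0.2 -1.5 17.8] share [ 0.0005 -0.0051  0.0593] turn [0.1  0.04 0.01] share [0.0008 0.0003 0.0001] tilt [ 0.0017 -0.0006]
```

View pics/s1b.png

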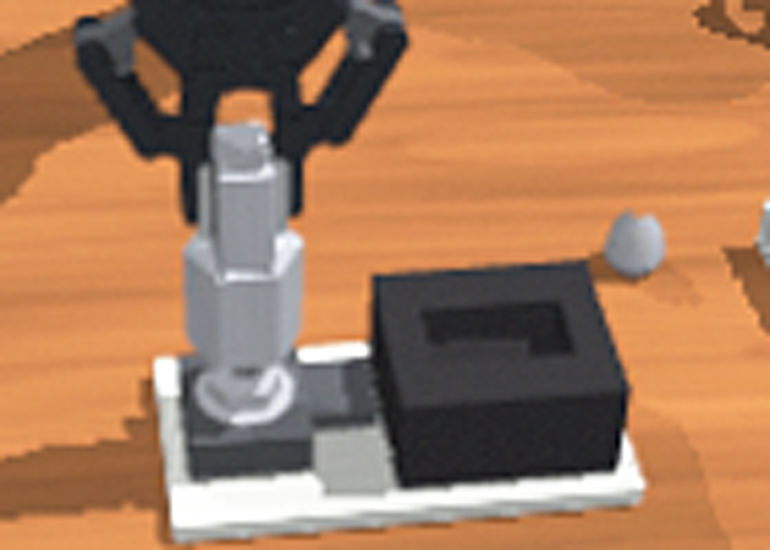

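Request:
jog_arm(series="0 -0.004 0.02 0 0 0;0 -0.004 0.04 0 0 0;0 -0.004 0.05 0 0 0;0 -0.004 0.06 0 0 0;0 -0.004 0.06 0 0 0")

```text
t: 12.85
tool_pos: [551.8, -68.1, 122.2]
tcp_rot: [0.69, 0.724, -0.0, -0.0]
contact_force: [0.5, -0.2, -2.8]
opening: 23.5
```

Request:
jog_arm(series="0 0 0.005 0 0 0;0 0 0.01 0 0 0;0 0 0.01 0 0 0")

```text
t: 13.15
tool_pos: [552.0, -68.1, 119.6]
tcp_rot: [0.69, 0.724, -0.0, -0.0]
contact_force: [-0.5, 0.7, -3.3]
opening: 23.3
```

Request:
jog_arm(series="0 0 0.003 0 0 0;0 0 0.007 0 0 0;0 0 0.01 0 0 0;0 0 0.01 0 0 0")

```text
t: 13.55
tool_pos: [552.0, -68.2, 116.6]
tcp_rot: [0.69, 0.724, -0.0, -0.0]
contact_force: [-0.3, -0.0, -2.8]
opening: 23.6
```

The rim is now at about 46.5 mm, below the nut's 48 mm shoulder, with no load. So far it fits, and I'll carry on down.

Request:
jog_arm(series="0 0 0.005 0 0 0;0 0 0.01 0 0 0;0 0 0.015 0 0 0;0 0 0.02 0 0 0;0 0 0.02 0 0 0")

```text
t: 14.05
tool_pos: [551.9, -68.1, 110.5]
tcp_rot: [0.69, 0.724, -0.0, -0.0]
contact_force: [-0.0, 1.1, -2.9]
opening: 23.3
```

```bash
python3 -c "
from h import *
go(552.2,-68.3,108,92.7)"
```

```text
t 14.05 pos [551.9 -68.1 110.5] yaw 92.71 F [-0.   1.1 -2.9] M [ 0.03 -0.03  0.03] open 23.3
shift mm [-0.2  0.3  2.5] share [-0.0006  0.0009  0.0083] turn [-0.02 -0.01  0.01] share [-0.0002 -0.0001  0.0001] tilt [-0.0004  0.0001]
```

Request:
jog_arm(series="0 0 0.004 0 0 0;0 0 0.008 0 0 0;0 0 0.01 0 0 0;0 0 0.012 0 0 0;0 0 0.012 0 0 0")

```text
t: 14.55
tool_pos: [552.0, -68.2, 107.1]
tcp_rot: [0.69, 0.724, -0.0, -0.0]
contact_force: [-0.5, 0.7, -2.3]
opening: 23.6
```

```bash
python3 -c "
from h import *
go(552.2,-68.3,108,92.7)
snap('scene','s2');big('s2',220,150,360,250,5.5,'s2b');snap('wrist','w6');snap('top','t2')"
```

```text
t 14.55 pos [552.  -68.2 107.1] yaw 92.71 F [-0.5  0.7 -2.3] M [ 0.    0.03 -0.02] open 23.6
shift mm [-0.1  0.2 -0.9] share [-0.0004  0.0007 -0.003 ] turn [-0.   -0.    0.01] share [-0.     -0.      0.0001] tilt [-0.0001  0.    ]
```

View pics/s2b.png

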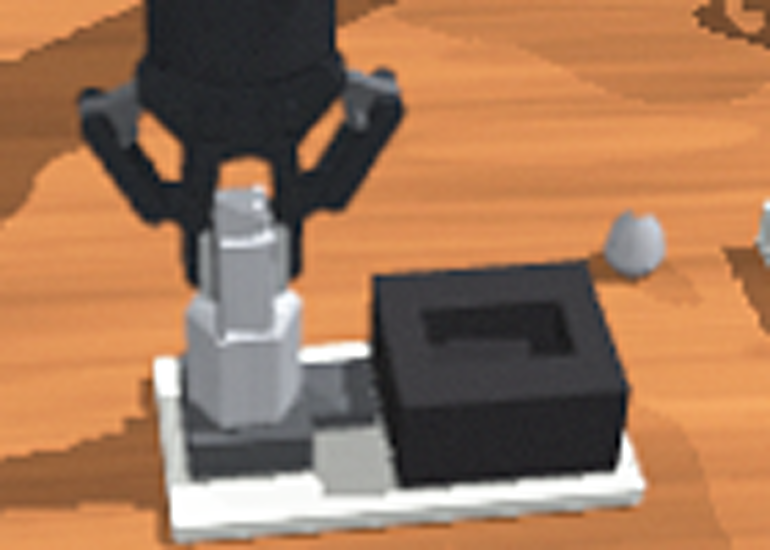

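View pics/s2.png

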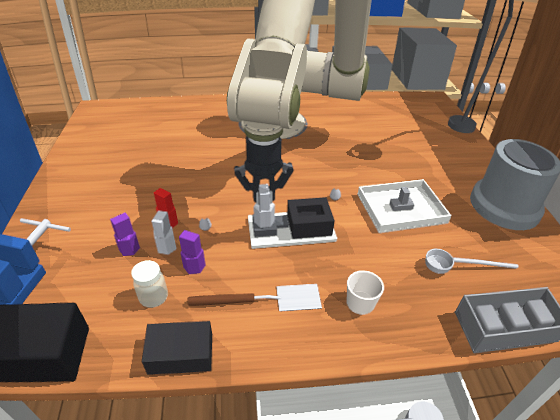

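View pics/w6.png

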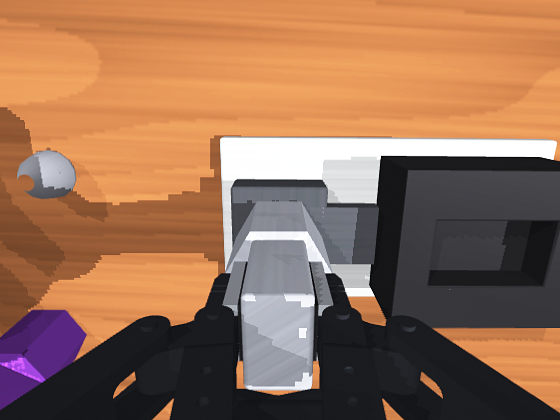

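The washer is covered and the socket sits on the nut, with the casting in the tray and the other socket standing. Next I'll push gently until the rim meets the face.

Request:
jog_arm(series="0 0 0.003 0 0 0;0 0 0.005 0 0 0;0 0 0.007 0 0 0;0 0 0.007 0 0 0")

```text
t: 15.1
tool_pos: [552.2, -68.1, 106.2]
tcp_rot: [0.69, 0.724, 0.0, 0.0]
contact_force: [-2.7, 1.1, 7.1]
opening: 22.9
```

Request:
jog_arm(series="0 0 0 0 0 0;0 0 0 0 0 0;0 0 0 0 0 0;0 0 0 0 0 0;0 0 0 0 0 0")

```text
t: 15.6
tool_pos: [552.2, -68.1, 106.2]
tcp_rot: [0.69, 0.724, 0.0, 0.0]
contact_force: [-2.5, 1.6, 7.7]
opening: 23.7
```

```bash
python3 -c "
from h import *
go(552.2,-68.3,108,92.7)
snap('top','t3');big('t3',80,170,460,330,2.1,'t3b')"
```

```text
t 15.60 pos [552.2 -68.1 106.2] yaw 92.72 F [-2.5  1.6  7.7] M [ 0.15  0.69 -0.04] open 23.7
shift mm [-0.2  0.  -1.8] share [-0.0006  0.     -0.0061] turn [0.05 0.02 0.02] share [0.0004 0.0002 0.0002] tilt [ 0.0008 -0.0004]
```

View pics/t3b.png

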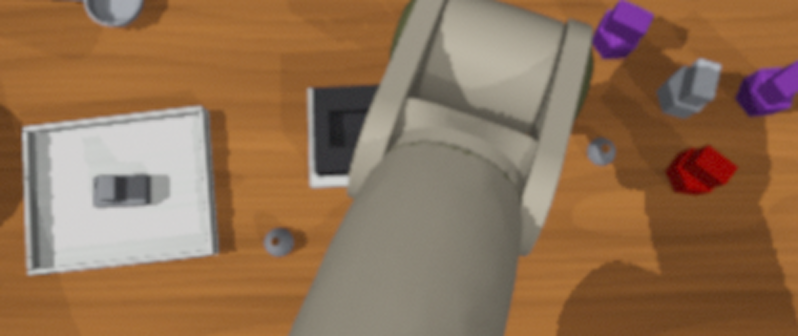

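```bash
python3 -c "
from h import *
print(manip.close_job()); s=observe(); print(s['t'],s['tool_pos'],s['contact_force'],s['opening'])"
```

```text
the job is handed in; nothing more can be done
None
the job is handed in; nothing more can be done
```

I handed the job in at about 15.7 s of the 64 s allowed, with everything in place by my checks; the interface gives no verdict.

- **Casting:** I lifted it out of the mould and released it near the tray's centre. The wrist, scene and top pictures all show it standing there, stub up.
- **Fitting socket:** the first one I tried, the grey one nearer the base, went all the way down over the nut. There was no resistance past the 48 mm shoulder, and it stopped only at the face, with about 8 N pushing back up. It is still gripped at the 60 N setting with a 23.7 mm opening, and the tool tilt reads under 0.002 rad.
- **Other socket:** I did not try it on the nut, since the first one fitted. In the last top view it stands where it was, and the arm never went near the bystanders.

**Disagreement:** the final tool height read 106.2 mm, about 2 mm below the 108.1 mm I expected with the rim on the face. I put this down to slight slip in the grip or measurement error. It is well clear of the 10–16 mm high stop that a socket which doesn't fit would show.

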